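Open the child-resistant coin-cell pot

TASK

Open the amber pot of lithium coin cells that is clamped in the blue bench vise: press its white child-resistant cap down against its spring and, keeping it down, turn it anticlockwise until you just feel its stop, then ease it up off the neck; go by feel and never strain cap and pot against each other with more than 50 N in all. Set the cap down in the black parts tray, top up, without dropping it, let go, and leave the other things on the bench where they are.

Things in the scene. Friction and masses are not known exactly. Their poses are not given: they have to be found in the camera images.
- cap: White ribbed push-and-turn cap, 52 mm diameter (53 over the ribs), 24 mm high, 40 g. Origin at the centre of its lower edge, z up, x towards its red pointer. Inside its skirt three hooks hold three lugs of the neck; a sprung disc under its top pushes it up, so that the lugs sit 2.5 mm deep in seats. Pushed down too little, it will not come past the seats' ends and only jams.
- cap_top (a point): Centre of the cap's top face, 24 mm above its origin. Down stroke: the spring takes 6 N to start and 2 N more per mm; after 2.5 mm (11 N) the lugs are out of their seats, at 4 mm (14 N) the spring's end is met and the force climbs steeply. The cap must stay down while it turns; the disc's rubbing then takes about 0.05 to 0.2 N m.
- pot: Amber pot, 46 mm outside diameter and 90 mm high with a 39 mm neck, held upright and immovably by the vise jaws. Origin at the centre of its underside, z up through the middle. The locked cap's origin is 76 mm above this.
- pot_rim (a point): Centre of the pot's mouth, 10 mm under the locked cap's top. How far the cap must be turned (anticlockwise from above) to its hard stop is 35 to 65 degrees, differs each time and cannot be seen. Only in the last 6 degrees before the stop do the lugs face open slots; there, let up, the cap rises 2 mm by its spring and comes straight off: 20 mm up it is clear of the neck.
- vise: Blue bench vise bolted to the bench. Origin on the bench under the pot's axis; its jaws (76 mm wide along y, tops 88 mm above the bench) close along x, screw and 84 mm tommy bar at 62 mm height stick out 127 mm along -x; fixed end 80 mm along +x.
- tray: Black open parts tray fixed to the bench, 170 (x) by 150 (y) mm outside, walls 3 mm thick and 16 mm high, floor 3 mm thick. Origin at the centre of its underside.
- spool: Green and silver solder spool standing on end, 54 mm diameter, 40 mm high, loose; leave it alone. Origin at the centre of its underside.
- driver: Screwdriver with an orange handle, 170 mm long, lying on the bench, loose; leave it alone. Origin under its middle.
- case: Small aluminium instrument case, 70 by 110 by 30 mm, loose; leave it alone. Origin at the centre of its underside.
Not all that is in view belongs to the job. Several things look just like the tray: the one meant starts farthest to the robot's right.

How it is judged (in metres and radians):
On the way:
1. the cap is lifted clear, straight above the pot (z of cap in the frame of pot above 0.098 m and horizontal distance between cap and pot below 0.03 m), for 0.05 s.
At the end, for the whole second after the job is handed in: The cap lies top up (within 0.1 rad of level) flat on the tray's floor (within 3 mm), inside its walls (centre within 60 by 50 mm of the tray's centre), at rest and released; spool, screwdriver and case are within 15 mm of where they were (x of cap in the frame of tray between -0.06 and 0.06 m and y of cap in the frame of tray between -0.05 and 0.05 m and z of cap in the frame of tray below 0.006 m and angle between cap's own z axis and vertical below 0.1 rad and linear speed of cap below 0.02 m/s and contact force between the fingers and cap below 0.05 N and distance of each of spool, driver, case from where it was at the start of the episode below 0.015 m); the robot touches nothing.
It fails at once if cap and pot strained against each other with more than 50 N in all (spring, press, side load and twist at the stop added up) (contact force between cap and pot above 50 N).
It fails at once if the cap let go, away from the pot, more than 12 mm above the tray's floor (contact force between the fingers and cap below 0.05 N and horizontal distance between cap and pot above 0.03 m and z of cap in the frame of tray above 0.015 m).
It fails at once if the solder spool pushed more than 15 mm (distance of spool from where it was at the start of the episode above 0.015 m).
It fails at once if the screwdriver pushed more than 15 mm (distance of driver from where it was at the start of the episode above 0.015 m).
It fails at once if the instrument case pushed more than 15 mm (distance of case from where it was at the start of the episode above 0.015 m).
It also fails if it takes over 67 s, if anything falls off the work surface, if the arm or the gripper's body presses on something with over 40 N, if the wrist force passes 120 N, or if a joint passes its speed limit or range.

ROBOT

A 6-joint arm with a two-finger parallel gripper is mounted at the origin on the work surface. World frame = base frame: x ahead of the robot, y to its left, z up, the work surface at z = 0. Lengths are in mm, angles in rad, forces in N, time in s.
With the tool pointing down it reaches from about 275 to 1000 mm from the base axis. Payload 8.4 kg.
Tool frame: the origin (TCP) lies at the very end of the fingers, on their centre line; the grasp point (between the pads) lies 19 mm behind it; z points along the fingers, y is the line along which they close (so a half turn about z gives the same grasp; the last joint's range is limited). The gripper opens to 85 mm and grips with 20 to 120 N. Pads are 22 mm wide; open, the fingers measure 114 mm over their backs; the gripper's body (76 mm by 85 mm) begins 54 mm behind the grasp point. The pads swing forward as they close: fully open they stand 13 mm farther back than shut.
Start: joints at [-1.133, 0.353, 1.633, -0, 1.155, -0.002], TCP at [266.098, -565.526, 231.281] pointing down, gripper open.
Joint ranges: [-2.63, 2.63], [-0.92, 2.1], [0.06, 2.66], [-1.3, 4.44], [0, 2.69], [-3.02, 3.02]. Speed limits (rad/s): [2.22, 2.22, 2.79, 3.14, 3.14, 3.14].

INTERFACE

Orientations are given as a rotation vector (axis times angle).
In Python, from cell import ctrl gives the robot as it stands.
- The arm moves only by the tool servo_tool, never from a script. Its argument "targets" is a list of rows, each an object of numbers: "fingers": the closure, from -1 (fully open) to 1 (shut); "tx", "ty", "tz": the shift along the tool's x, y, z normalised to -1 to 1, where 1 is 5 cm; "rx", "ry", "rz": the turn, a rotation vector about the tool's x, y, z normalised to -1 to 1, where 1 is 0.12 rad. A call has 1 to 8 rows; each row shifts and turns the commanded pose from where the row before left it, along the tool's axes as they then stand; what a row does not reach is not made up. A row lasts 1/10 s, in which the tool goes at most 50 mm and 8.59 degrees, less where a joint would pass 70% of its speed; a pose out of reach is approached as far as the arm can. A call with a number of a shift or a turn outside -1 to 1 is refused whole. A call with a gripper value outside its range is refused whole. The fingers move at their own pace and stop on an object; "grip_force" is the grip in N (left out, the last holds). Time passes only in rows, so rows that do not move let the fingers close. It gives the time, the measured TCP pose, the force, the opening and the grip force at its end, in the units of the state.
- ctrl.observe(): the state, without advancing time (a new reading comes with each control period).
- ctrl.get_image(name): name is "side" or "top" or "wrist"; returns a dict with "pixels" (480x640x3 uint8, blue, green, red), "mtx" (3x3 intrinsics, pixels), "world_to_cam" (4x4, takes a point from world to camera coordinates). Camera axes: x right, y up, looking along -z (the intrinsics and any distortion apply to the point x, -y, -z); pixel columns grow to the right and rows downward; lengths in mm; the calibration is good to about 2 mm. A picture is of the moment at which its call begins. There is no depth.
- ctrl.sign_off(): hands the job in; it is judged then, once.
The state is a dict: "time_s": time; "joints": joint angles; "dq": joint speeds; "joint_efforts": joint torques, N m; "tcp_pos": TCP position; "eef_rot": TCP orientation; "force": force on the tool from outside, world axes, zero at the start; "wrist_torque": the same for the moment, N m; "gripper_width": opening from 0.0 (shut) to 1.0 (fully open); "finger_force": force on a finger pad.
Only numpy, scipy, OpenCV 4.12 (cv2) and the standard library are available. Lean on these libraries where they do the work, as an engineer would, in place of code of your own. Each camera call takes 0.05 s, during which the arm holds its last target. There are 200 camera calls.

## Working session

There is one attempt and no reset: what is moved stays moved. The work goes in short steps, Python scripts to look and compute and a tool call to move; the robot and the scene stay as the last step left them, time stands still between calls to the robot, and variables do not carry over. Pictures are saved under pics/ and viewed, at most 10 in all, crops included, and the job is handed in when it is done.

Besides the shell and the picture viewer there is one more tool, called in YAML: its name, and indented under it one key for each argument. servo_tool: Moves the arm, as the interface text tells. Its arguments: {"type":"object","properties":{"targets":{"type":"array"},"grip_force":{"type":"number"}},"required":["targets"]}

```bash
mkdir -p pics
cat > h.py <<'E'
import numpy as np, cv2
from cell import ctrl
from scipy.spatial.transform import Rotation as R
def ray(im,u,v,z):
    K=im["mtx"];T=np.array(im["world_to_cam"]);p=np.linalg.inv(K)@[u,v,1]
    d=T[:3,:3].T@(p*[1,-1,-1]);c=-T[:3,:3].T@T[:3,3]
    return c+d*(z-c[2])/d[2]
E
python3 - <<'E'
from h import *
for n in("top","side"):
    im=ctrl.get_image(n);cv2.imwrite(f"pics/{n}0.png",im["pixels"]);np.savez(n+"0.npz",**im)
    print(n,im.keys(),[ray(im,u,v,0).round() for u,v in((0,0),(639,0),(0,479),(639,479))])
s=ctrl.observe();print(s)
E
```

```text
top dict_keys(['pixels', 'mtx', 'world_to_cam']) [array([1023.,  851.,    0.]), array([1074., -689.,    0.]), array([-93., 773.,   0.]), array([ -54., -676.,    0.])]
side dict_keys(['pixels', 'mtx', 'world_to_cam']) [array([3012., -778.,    0.]), array([  333., -2674.,     0.]), array([662., 667.,   0.]), array([-105.,  158.,    0.])]
{'time_s': 0.1, 'joints': array([-1.13343870e+00,  3.53566858e-01,  1.63406342e+00,  2.12183444e-05,
        1.15520359e+00, -2.41570403e-03]), 'dq': array([ 0.00030334, -0.00188653, -0.00289825,  0.00305513, -0.00113661,
       -0.00256923]), 'joint_efforts': array([-7.58557817e-04, -6.06362557e+01, -3.42819750e+01, -5.40816893e-05,
        4.07569562e-03, -4.10466464e-05]), 'tcp_pos': array([ 265.89896659, -565.14186315,  230.64270558]), 'eef_rot': array([-3.06476597e+00, -6.84962692e-01,  3.90750314e-04]), 'force': array([0.58789662, 0.32681561, 0.59516672]), 'wrist_torque': array([-0.05709775, -0.04141513, -0.01269258]), 'finger_force': 0.0, 'gripper_width': 0.9972095687878891}
```

View pics/top0.png

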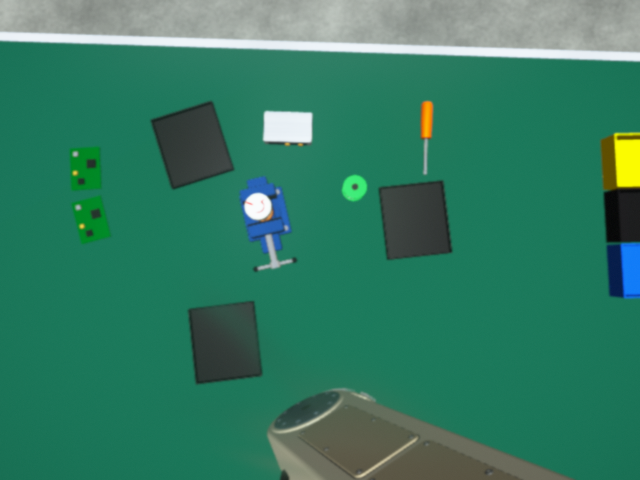

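View pics/side0.png

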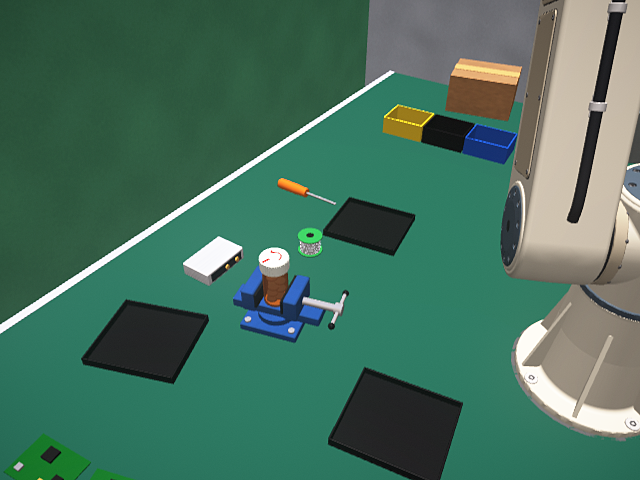

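The top view shows the cap at (258,206) and the vise screw running to (275,265). The right-most tray is at (415,220), the spool at (354,188), the driver at (427,135) and the case at (288,127). In the side view the cap top is at about (274,256).

Run:
```python
from h import *
t=dict(np.load("top0.npz"));s=dict(np.load("side0.npz"))
def white(im,x0,x1,y0,y1):
    p=im["pixels"][y0:y1,x0:x1].astype(int);m=((p.min(2)>140)&(p.max(2)-p.min(2)<60)).astype(np.uint8)
    c=max(cv2.findContours(m,0,2)[0],key=cv2.contourArea)
    return c.reshape(-1,2)+[x0,y0]
c=white(t,238,280,185,226);e=cv2.minEnclosingCircle(c.astype(np.float32));print("top cap",e)
cs=white(s,250,300,240,285);print("side bbox",cs.min(0),cs.max(0))
# rays: top centre at z, side: width centre, top-ellipse ; find z where they agree
tu=e[0];su=(cs[:,0].min()+cs[:,0].max())/2
for z in range(110,221,10):
    a=ray(t,*tu,z);T=s["world_to_cam"];q=T[:3,:3]@a+T[:3,3];q=s["mtx"]@(q*[1,-1,-1]);print(z,a.round(1),(q[:2]/q[2]).round(1))
p=t["pixels"][165:275,365:465].astype(int)
m=(p.max(2)<75).astype(np.uint8)
c=max(cv2.findContours(m,0,2)[0],key=cv2.contourArea)
r=cv2.minAreaRect(c);b=cv2.boxPoints(r)+[365,165];print("tray",r,[ray(t,*q,16).round() for q in b],ray(t,*b.mean(0),16).round())
for n,q in dict(bar1=(255,269),bar2=(295,260),scr=(268,237),spool=(354,188),drv=(425,173)).items():print(n,ray(t,*q,50).round())
cv2.imwrite("pics/c.png",np.hstack([cv2.resize(s["pixels"][215:345,215:355],None,fx=3,fy=3,interpolation=2),cv2.resize(t["pixels"][160:290,220:340],None,fx=3,fy=3,interpolation=2)]))
```

```text
top cap ((257.5, 206.375), 13.707420349121094)
side bbox [259 247] [288 275]
110 [530.  200.2 110. ] [269.7 275.3]
120 [528.7 198.9 120. ] [270.4 270.9]
130 [527.5 197.5 130. ] [271.1 266.4]
140 [526.2 196.2 140. ] [271.9 261.9]
150 [524.9 194.9 150. ] [272.7 257.4]
160 [523.7 193.5 160. ] [273.4 252.8]
170 [522.4 192.2 170. ] [274.2 248.1]
180 [521.2 190.8 180. ] [275.  243.4]
190 [519.9 189.5 190. ] [275.8 238.6]
200 [518.6 188.2 200. ] [276.6 233.7]
210 [517.4 186.8 210. ] [277.4 228.8]
220 [516.1 185.5 220. ] [278.2 223.9]
tray ((49.875423431396484, 54.691123962402344), (72.85051727294922, 65.13899230957031), 83.2901611328125) [array([595., -65.,  16.]), array([ 617., -215.,   16.]), array([ 450., -237.,   16.]), array([428., -89.,  16.])] [ 522. -152.   16.]
bar1 [398. 209.  50.]
bar2 [421. 121.  50.]
scr [470. 182.  50.]
spool [586.  -6.  50.]
drv [ 624. -165.   50.]
```

View pics/c.png

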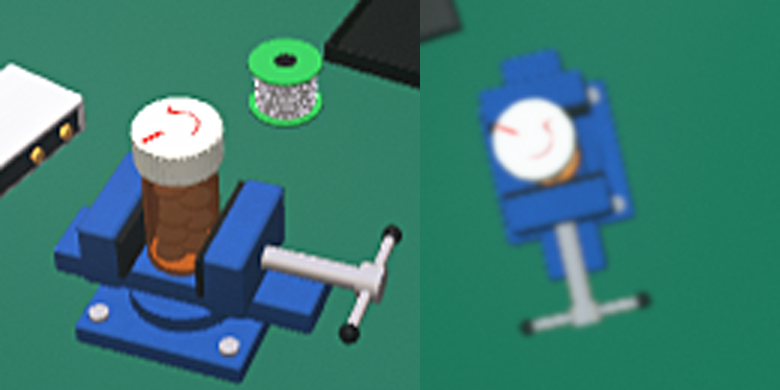

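The cap top comes out near (525,195,150) and the tray centre near (522,-152), with a yaw of about -8°. I'll move above the cap, keeping the yaw.

servo_tool:
  targets:
    - {"fingers": -1, "tx": 0.56, "ty": -0.58}
    - {"fingers": -1, "tx": 0.56, "ty": -0.58}
    - {"fingers": -1, "tx": 0.56, "ty": -0.58}
    - {"fingers": -1, "tx": 0.56, "ty": -0.58}
    - {"fingers": -1, "tx": 0.56, "ty": -0.58}
    - {"fingers": -1, "tx": 0.56, "ty": -0.58}
    - {"fingers": -1, "tx": 0.56, "ty": -0.58}
    - {"fingers": -1, "tx": 0.56, "ty": -0.58}

```text
invalid input at $.targets[0]: expected keys fingers, tx, ty, tz, rx, ry, rz
```

servo_tool:
  targets:
    - {"fingers": -1, "tx": 0.56, "ty": -0.58}
    - {"fingers": -1, "tx": 0.56, "ty": -0.58}
    - {"fingers": -1, "tx": 0.56, "ty": -0.58}
    - {"fingers": -1, "tx": 0.56, "ty": -0.58}
    - {"fingers": -1, "tx": 0.56, "ty": -0.58}
    - {"fingers": -1, "tx": 0.56, "ty": -0.58}
    - {"fingers": -1, "tx": 0.56, "ty": -0.58}
    - {"fingers": -1, "tx": 0.56, "ty": -0.58}

```text
invalid input at $.targets[0]: expected keys fingers, tx, ty, tz, rx, ry, rz
```

servo_tool:
  targets:
    - {"fingers": -1, "tx": 0.56, "ty": -0.58}
    - {"fingers": -1, "tx": 0.56, "ty": -0.58}
    - {"fingers": -1, "tx": 0.56, "ty": -0.58}
    - {"fingers": -1, "tx": 0.4, "ty": -0.4}
    - {"fingers": -1}
    - {"fingers": -1}

```text
invalid input at $.targets[0]: expected keys fingers, tx, ty, tz, rx, ry, rz
```

Run:
```python
from h import *
im=ctrl.get_image("wrist");cv2.imwrite("pics/w1.png",im["pixels"]);np.savez("w1.npz",**im)
s=ctrl.observe();print(s);print(R.from_rotvec(s["eef_rot"]).as_matrix().round(3))
```

```text
{'time_s': 0.15, 'joints': array([-1.13340633e+00,  3.53471758e-01,  1.63394174e+00, -3.73287088e-05,
        1.15521643e+00, -2.38825412e-03]), 'dq': array([-0.00091459, -0.00145288, -0.00294818, -0.00202677, -0.00040939,
        0.00168299]), 'joint_efforts': array([ 3.08817089e-04, -6.05640650e+01, -3.42337096e+01,  2.91441154e-05,
        6.15812096e-03, -2.77264326e-05]), 'tcp_pos': array([ 265.93204911, -565.20821984,  230.7541797 ]), 'eef_rot': array([-3.06496179e+00, -6.85052456e-01,  4.03838731e-04]), 'force': array([-0.63924621,  0.67170788, -0.05381909]), 'wrist_torque': array([-0.03527008, -0.01676661,  0.00777802]), 'finger_force': 0.0, 'gripper_width': 0.9951702972192986}
[[ 0.905  0.426 -0.   ]
 [ 0.426 -0.905  0.001]
 [-0.    -0.001 -1.   ]]
```

View pics/w1.png

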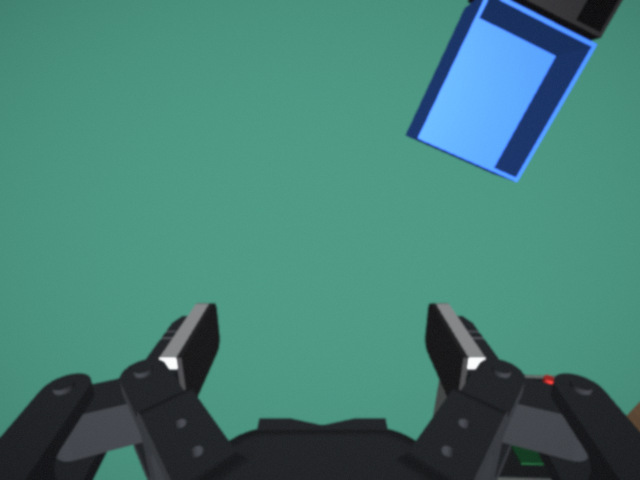

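The rows were refused because every key is needed, so nothing moved. The wrist picture shows the open fingers at (200,330) and (445,330) over bare bench, with the blue bin at (500,90).

servo_tool:
  targets:
    - {"fingers": -1, "tx": 0.56, "ty": -0.58, "tz": 0, "rx": 0, "ry": 0, "rz": 0}
    - {"fingers": -1, "tx": 0.56, "ty": -0.58, "tz": 0, "rx": 0, "ry": 0, "rz": 0}
    - {"fingers": -1, "tx": 0.56, "ty": -0.58, "tz": 0, "rx": 0, "ry": 0, "rz": 0}
    - {"fingers": -1, "tx": 0.56, "ty": -0.58, "tz": 0, "rx": 0, "ry": 0, "rz": 0}
    - {"fingers": -1, "tx": 0.56, "ty": -0.58, "tz": 0, "rx": 0, "ry": 0, "rz": 0}
    - {"fingers": -1, "tx": 0.56, "ty": -0.58, "tz": 0, "rx": 0, "ry": 0, "rz": 0}
    - {"fingers": -1, "tx": 0.56, "ty": -0.58, "tz": 0, "rx": 0, "ry": 0, "rz": 0}
    - {"fingers": -1, "tx": 0.56, "ty": -0.58, "tz": 0, "rx": 0, "ry": 0, "rz": 0}

```text
time_s: 0.95
tcp_pos: [370.1, -258.7, 231.2]
eef_rot: [-3.066, -0.685, -0.0]
force: [0.8, 0.4, 0.4]
gripper_width: 1.001
finger_force: 0.0
```

servo_tool:
  targets:
    - {"fingers": -1, "tx": 0.56, "ty": -0.58, "tz": 0, "rx": 0, "ry": 0, "rz": 0}
    - {"fingers": -1, "tx": 0.56, "ty": -0.58, "tz": 0, "rx": 0, "ry": 0, "rz": 0}
    - {"fingers": -1, "tx": 0.56, "ty": -0.58, "tz": 0, "rx": 0, "ry": 0, "rz": 0}
    - {"fingers": -1, "tx": 0.56, "ty": -0.58, "tz": 0, "rx": 0, "ry": 0, "rz": 0}
    - {"fingers": -1, "tx": 0.56, "ty": -0.58, "tz": 0, "rx": 0, "ry": 0, "rz": 0}
    - {"fingers": -1, "tx": 0.56, "ty": -0.58, "tz": 0, "rx": 0, "ry": 0, "rz": 0}
    - {"fingers": -1, "tx": 0.56, "ty": -0.58, "tz": 0, "rx": 0, "ry": 0, "rz": 0}
    - {"fingers": -1, "tx": 0.56, "ty": -0.58, "tz": 0, "rx": 0, "ry": 0, "rz": 0}

```text
time_s: 1.75
tcp_pos: [474.1, 46.8, 231.3]
eef_rot: [3.066, 0.686, 0.0]
force: [0.2, 0.1, -0.4]
gripper_width: 1.001
finger_force: 0.0
```

servo_tool:
  targets:
    - {"fingers": -1, "tx": 0.56, "ty": -0.58, "tz": 0, "rx": 0, "ry": 0, "rz": 0}
    - {"fingers": -1, "tx": 0.56, "ty": -0.58, "tz": 0, "rx": 0, "ry": 0, "rz": 0}
    - {"fingers": -1, "tx": 0.56, "ty": -0.58, "tz": 0, "rx": 0, "ry": 0, "rz": 0}
    - {"fingers": -1, "tx": 0.4, "ty": -0.4, "tz": 0, "rx": 0, "ry": 0, "rz": 0}
    - {"fingers": -1, "tx": 0, "ty": 0, "tz": 0, "rx": 0, "ry": 0, "rz": 0}
    - {"fingers": -1, "tx": 0, "ty": 0, "tz": 0, "rx": 0, "ry": 0, "rz": 0}

```text
time_s: 2.35
tcp_pos: [522.0, 186.3, 230.8]
eef_rot: [3.065, 0.687, -0.002]
force: [0.1, -1.2, -0.2]
gripper_width: 0.998
finger_force: 0.0
```

Run:
```python
from h import *
im=ctrl.get_image("wrist");cv2.imwrite("pics/w2.png",im["pixels"]);np.savez("w2.npz",**im)
s=ctrl.observe();print({k:np.round(s[k],3) for k in("time_s","tcp_pos","eef_rot","force","wrist_torque","joints")});print(R.from_rotvec(s["eef_rot"]).as_matrix().round(3))
```

```text
{'time_s': np.float64(2.4), 'tcp_pos': array([521.858, 185.606, 230.882]), 'eef_rot': array([ 3.065e+00,  6.860e-01, -2.000e-03]), 'force': array([ 0.639,  0.694, -0.242]), 'wrist_torque': array([ 0.045, -0.029,  0.024]), 'joints': array([ 0.339,  0.244,  1.786, -0.   ,  1.112,  1.47 ])}
[[ 0.905  0.426 -0.001]
 [ 0.426 -0.905 -0.001]
 [-0.001  0.    -1.   ]]
```

View pics/w2.png

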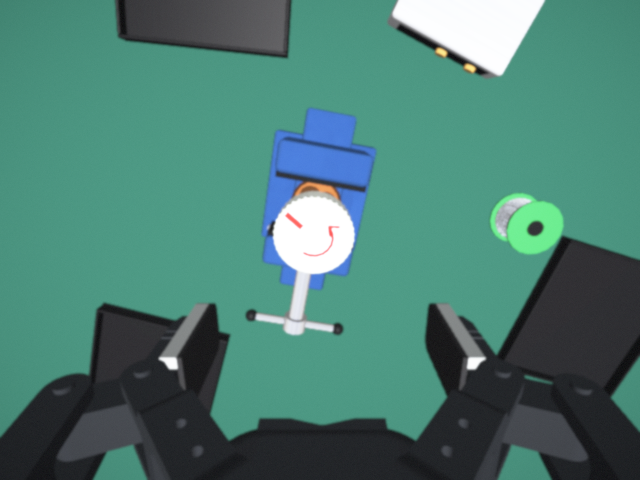

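The wrist view shows the cap top at about (314,234), the spool at (530,225), and the vise jaws and bar below. Next I'll compute the cap centre.

Run:
```python
from h import *
w=dict(np.load("w2.npz"));t=dict(np.load("top0.npz"));s=dict(np.load("side0.npz"))
p=w["pixels"][170:300,250:380].astype(int)
for th in(150,200,230):
    m=((p.min(2)>th)).astype(np.uint8);m=cv2.morphologyEx(m,3,np.ones((9,9)))
    c=max(cv2.findContours(m,0,1)[0],key=cv2.contourArea).reshape(-1,2)
    c=c[c[:,1]+170<275]; lo=c[c[:,1]>55]  # near (lower/side) edge belongs to the top face
    f=cv2.fitEllipse(lo.astype(np.float32));e=cv2.minEnclosingCircle(c.astype(np.float32))
    print(th,f[0][0]+250,f[0][1]+170,f[1],e, e[0][0]+250,e[0][1]+170)
def line(im,u,v):
    a=ray(im,u,v,0);b=ray(im,u,v,100);return a,(b-a)/np.linalg.norm(b-a)
L=[line(w,314,234),line(t,257.5,206.4),line(s,274,257.5)]
M=[np.eye(3)-np.outer(d,d) for a,d in L]
X=np.linalg.solve(sum(M),sum(m@a for m,(a,d) in zip(M,L)));print("X",X)
for z in(140,145,150,155):print(z,[ray(i,*q,z).round(1) for i,q in((w,(314,234)),(t,(257.5,206.4)),(s,(274,257.5)))], np.linalg.norm(ray(w,274,234,z)-ray(w,354,234,z)))
```

```text
150 312.8037643432617 231.9107437133789 (81.8525619506836, 84.15699005126953) ((61.0, 63.5), 43.48860168457031) 311.0 233.5
200 313.3298149108887 233.77128219604492 (79.03092193603516, 80.00923919677734) ((63.33850860595703, 66.15217590332031), 41.22393798828125) 313.33850860595703 236.1521759033203
230 313.5861701965332 233.95464324951172 (77.51206970214844, 79.26085662841797) ((63.234169006347656, 65.54899597167969), 40.350502014160156) 313.23416900634766 235.5489959716797
X [524.6285619  194.08448699 149.01085854]
140 [array([522.7, 193.2, 140. ]), array([526.1, 196.2, 140. ]), array([530.5, 184.6, 140. ])] 54.466107389151794
145 [array([524.3, 193.8, 145. ]), array([525.5, 195.5, 145. ]), array([526.6, 189.2, 145. ])] 53.29787985451389
150 [array([525.8, 194.4, 150. ]), array([524.9, 194.9, 150. ]), array([522.8, 193.8, 150. ])] 52.12965231987593
155 [array([527.3, 195. , 155. ]), array([524.3, 194.2, 155. ]), array([519. , 198.4, 155. ])] 50.96142478523797
```

servo_tool:
  targets:
    - {"fingers": -1, "tx": 0.14, "ty": -0.13, "tz": 0, "rx": 0, "ry": 0, "rz": 0}
    - {"fingers": -1, "tx": 0, "ty": 0, "tz": 0.5, "rx": 0, "ry": 0, "rz": 0}
    - {"fingers": -1, "tx": 0, "ty": 0, "tz": 0.5, "rx": 0, "ry": 0, "rz": 0}
    - {"fingers": -1, "tx": 0, "ty": 0, "tz": 0.5, "rx": 0, "ry": 0, "rz": 0}
    - {"fingers": -1, "tx": 0, "ty": 0, "tz": 0.3, "rx": 0, "ry": 0, "rz": 0}
    - {"fingers": -1, "tx": 0, "ty": 0, "tz": 0, "rx": 0, "ry": 0, "rz": 0}

```text
time_s: 3.0
tcp_pos: [524.7, 194.0, 139.4]
eef_rot: [3.066, 0.683, -0.006]
force: [0.2, -0.5, 0.1]
gripper_width: 0.996
finger_force: 0.0
```

Run:
```python
from h import *
im=ctrl.get_image("wrist");cv2.imwrite("pics/w3.png",im["pixels"]);np.savez("w3.npz",**im)
```

```text
(no output)
```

View pics/w3.png

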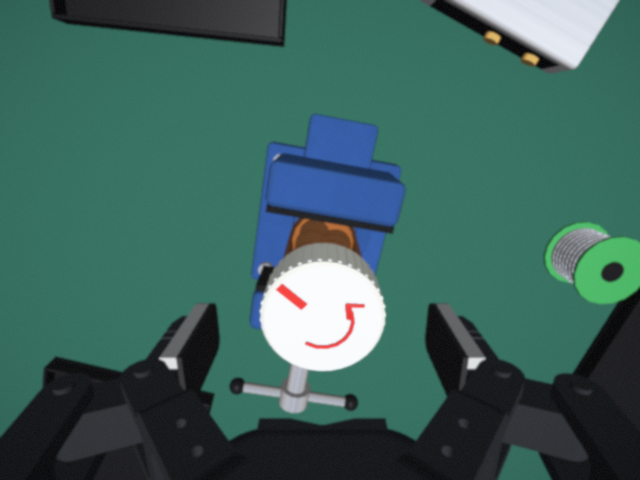

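The cap sits between the fingers: its centre is at (322,310) and the pads are at 217 and 427, midpoint 322.

Run:
```python
from h import *
w=dict(np.load("w3.npz"))
p=w["pixels"].astype(int);m=(p.min(2)>195).astype(np.uint8);m[:,:250]=0;m[:,395:]=0;m[:235]=0;m[372:]=0
m=cv2.morphologyEx(m,3,np.ones((15,15)));c=max(cv2.findContours(m,0,1)[0],key=cv2.contourArea).reshape(-1,2)
lo=c[(c[:,1]>300)&(c[:,1]<369)];f=cv2.fitEllipse(cv2.convexHull(c).astype(np.float32));g=cv2.fitEllipse(lo.astype(np.float32));print(f,g)
s=ctrl.observe();Rm=R.from_rotvec(s["eef_rot"]).as_matrix()
for q in(f[0],g[0]):
  for z in(148,150):print((X:=ray(w,*q,z)).round(1),(Rm.T@(X-s["tcp_pos"])).round(2))
```

```text
((322.3385925292969, 314.4659423828125), (111.44073486328125, 124.47721862792969), 89.17288970947266) ((322.1986999511719, 313.61810302734375), (112.76553344726562, 123.78487396240234), 90.27919006347656)
[525.  194.6 148. ] [-0.43 -0.44 -7.24]
[526.1 195.1 150. ] [ 0.77 -0.45 -9.25]
[525.4 194.8 148. ] [-0.02 -0.5  -7.24]
[526.4 195.3 150. ] [ 1.17 -0.5  -9.25]
```

servo_tool:
  targets:
    - {"fingers": -1, "tx": 0, "ty": -0.01, "tz": 0.22, "rx": 0, "ry": 0, "rz": 0}
    - {"fingers": -1, "tx": 0, "ty": 0, "tz": 0.22, "rx": 0, "ry": 0, "rz": 0}
    - {"fingers": -1, "tx": 0, "ty": 0, "tz": 0, "rx": 0, "ry": 0, "rz": 0}
    - {"fingers": -1, "tx": 0, "ty": 0, "tz": 0, "rx": 0, "ry": 0, "rz": 0}

```text
time_s: 3.45
tcp_pos: [525.7, 195.4, 119.1]
eef_rot: [3.066, 0.685, -0.001]
force: [-0.8, 0.3, -0.8]
gripper_width: 1.0
finger_force: 0.0
```

servo_tool:
  targets:
    - {"fingers": 1, "tx": 0, "ty": 0, "tz": 0, "rx": 0, "ry": 0, "rz": 0}
    - {"fingers": 1, "tx": 0, "ty": 0, "tz": 0, "rx": 0, "ry": 0, "rz": 0}
    - {"fingers": 1, "tx": 0, "ty": 0, "tz": 0, "rx": 0, "ry": 0, "rz": 0}
    - {"fingers": 1, "tx": 0, "ty": 0, "tz": 0, "rx": 0, "ry": 0, "rz": 0}
    - {"fingers": 1, "tx": 0, "ty": 0, "tz": 0, "rx": 0, "ry": 0, "rz": 0}
    - {"fingers": 1, "tx": 0, "ty": 0, "tz": 0, "rx": 0, "ry": 0, "rz": 0}
  grip_force: 50

```text
time_s: 4.05
tcp_pos: [526.2, 195.5, 119.8]
eef_rot: [3.066, 0.685, 0.001]
force: [-1.5, -1.8, 4.8]
gripper_width: 0.595
finger_force: 51.1
```

```bash
cat > st.py <<'E'
from h import *
s=ctrl.observe();print({k:np.round(s[k],3).tolist() for k in("time_s","tcp_pos","force","wrist_torque","gripper_width","finger_force")});r=R.from_rotvec(s["eef_rot"]).as_matrix()
print("yaw",np.degrees(np.arctan2(r[1,0],r[0,0])).round(2),"force in tool",(r.T@s["force"]).round(1), "z",r[:,2].round(4),s["joints"].round(3))
E
python3 st.py
```

```text
{'time_s': 4.05, 'tcp_pos': [526.19, 195.482, 119.805], 'force': [-1.499, -1.796, 4.777], 'wrist_torque': [-0.289, 0.062, 0.03], 'gripper_width': 0.595, 'finger_force': 51.139}
yaw 25.2 force in tool [-2.1  1.  -4.8] z [ 9.e-04  1.e-04 -1.e+00] [ 0.353  0.387  1.867 -0.     0.887  1.484]
```

servo_tool:
  targets:
    - {"fingers": 1, "tx": 0, "ty": 0, "tz": 0.02, "rx": 0, "ry": 0, "rz": 0}
    - {"fingers": 1, "tx": 0, "ty": 0, "tz": 0.02, "rx": 0, "ry": 0, "rz": 0}
    - {"fingers": 1, "tx": 0, "ty": 0, "tz": 0, "rx": 0, "ry": 0, "rz": 0}

```text
time_s: 4.35
tcp_pos: [526.2, 195.5, 118.1]
eef_rot: [3.066, 0.685, 0.001]
force: [-3.0, -1.2, 9.1]
gripper_width: 0.594
finger_force: 51.6
```

```bash
python3 st.py
```

```text
{'time_s': 4.35, 'tcp_pos': [526.154, 195.48, 118.052], 'force': [-2.985, -1.151, 9.058], 'wrist_torque': [-0.348, 0.288, -0.026], 'gripper_width': 0.594, 'finger_force': 51.607}
yaw 25.2 force in tool [-3.2 -0.2 -9.1] z [ 8.e-04  1.e-04 -1.e+00] [ 0.353  0.39   1.868 -0.     0.883  1.484]
```

servo_tool:
  targets:
    - {"fingers": 1, "tx": 0, "ty": 0, "tz": 0.02, "rx": 0, "ry": 0, "rz": 0}
    - {"fingers": 1, "tx": 0, "ty": 0, "tz": 0.02, "rx": 0, "ry": 0, "rz": 0}
    - {"fingers": 1, "tx": 0, "ty": 0, "tz": 0, "rx": 0, "ry": 0, "rz": 0}

```text
time_s: 4.65
tcp_pos: [526.2, 195.5, 116.4]
eef_rot: [3.066, 0.685, 0.001]
force: [-3.5, -1.0, 12.6]
gripper_width: 0.597
finger_force: 51.9
```

```bash
python3 st.py
```

```text
{'time_s': 4.65, 'tcp_pos': [526.192, 195.523, 116.36], 'force': [-3.451, -0.987, 12.569], 'wrist_torque': [-0.44, 0.489, 0.054], 'gripper_width': 0.597, 'finger_force': 51.918}
yaw 25.2 force in tool [ -3.5  -0.6 -12.6] z [ 9.e-04  2.e-04 -1.e+00] [ 0.353  0.392  1.869 -0.     0.879  1.484]
```

servo_tool:
  targets:
    - {"fingers": 1, "tx": 0, "ty": 0, "tz": 0, "rx": 0, "ry": 0, "rz": -0.2}
    - {"fingers": 1, "tx": 0, "ty": 0, "tz": 0, "rx": 0, "ry": 0, "rz": -0.2}
    - {"fingers": 1, "tx": 0, "ty": 0, "tz": 0, "rx": 0, "ry": 0, "rz": -0.2}
    - {"fingers": 1, "tx": 0, "ty": 0, "tz": 0, "rx": 0, "ry": 0, "rz": -0.2}

```text
time_s: 5.05
tcp_pos: [526.4, 195.7, 116.5]
eef_rot: [-3.029, -0.832, -0.002]
force: [-2.2, -2.1, 13.4]
gripper_width: 0.596
finger_force: 51.9
```

```bash
python3 st.py
```

```text
{'time_s': 5.05, 'tcp_pos': [526.427, 195.73, 116.502], 'force': [-2.25, -2.097, 13.449], 'wrist_torque': [-0.238, 0.387, -0.111], 'gripper_width': 0.596, 'finger_force': 51.914}
yaw 30.73 force in tool [ -3.    0.7 -13.5] z [ 1.4e-03  7.0e-04 -1.0e+00] [0.353 0.392 1.869 0.    0.879 1.387]
```

servo_tool:
  targets:
    - {"fingers": 1, "tx": 0, "ty": 0, "tz": 0, "rx": 0, "ry": 0, "rz": -0.25}
    - {"fingers": 1, "tx": 0, "ty": 0, "tz": 0, "rx": 0, "ry": 0, "rz": -0.25}
    - {"fingers": 1, "tx": 0, "ty": 0, "tz": 0, "rx": 0, "ry": 0, "rz": -0.25}
    - {"fingers": 1, "tx": 0, "ty": 0, "tz": 0, "rx": 0, "ry": 0, "rz": -0.25}
    - {"fingers": 1, "tx": 0, "ty": 0, "tz": 0, "rx": 0, "ry": 0, "rz": -0.25}
    - {"fingers": 1, "tx": 0, "ty": 0, "tz": 0, "rx": 0, "ry": 0, "rz": -0.25}
    - {"fingers": 1, "tx": 0, "ty": 0, "tz": 0, "rx": 0, "ry": 0, "rz": -0.25}
    - {"fingers": 1, "tx": 0, "ty": 0, "tz": 0, "rx": 0, "ry": 0, "rz": -0.25}

```text
time_s: 5.85
tcp_pos: [526.8, 196.1, 116.7]
eef_rot: [-2.907, -1.189, -0.004]
force: [-1.5, 0.3, 13.4]
gripper_width: 0.593
finger_force: 51.9
```

```bash
python3 st.py
```

```text
{'time_s': 5.85, 'tcp_pos': [526.78, 196.099, 116.653], 'force': [-1.459, 0.262, 13.353], 'wrist_torque': [0.016, 0.298, -0.161], 'gripper_width': 0.593, 'finger_force': 51.877}
yaw 44.5 force in tool [ -0.8  -1.2 -13.4] z [ 0.0022  0.0013 -1.    ] [3.530e-01 3.920e-01 1.868e+00 1.000e-03 8.790e-01 1.147e+00]
```

servo_tool:
  targets:
    - {"fingers": 1, "tx": 0, "ty": 0, "tz": 0, "rx": 0, "ry": 0, "rz": -0.25}
    - {"fingers": 1, "tx": 0, "ty": 0, "tz": 0, "rx": 0, "ry": 0, "rz": -0.25}
    - {"fingers": 1, "tx": 0, "ty": 0, "tz": 0, "rx": 0, "ry": 0, "rz": -0.25}
    - {"fingers": 1, "tx": 0, "ty": 0, "tz": 0, "rx": 0, "ry": 0, "rz": -0.25}
    - {"fingers": 1, "tx": 0, "ty": 0, "tz": 0, "rx": 0, "ry": 0, "rz": -0.25}
    - {"fingers": 1, "tx": 0, "ty": 0, "tz": 0, "rx": 0, "ry": 0, "rz": -0.25}
    - {"fingers": 1, "tx": 0, "ty": 0, "tz": 0, "rx": 0, "ry": 0, "rz": -0.25}

```text
time_s: 6.55
tcp_pos: [526.6, 196.2, 116.6]
eef_rot: [-2.767, -1.487, -0.004]
force: [-2.2, 1.3, 11.7]
gripper_width: 0.592
finger_force: 51.9
```

```bash
python3 st.py
```

```text
{'time_s': 6.55, 'tcp_pos': [526.599, 196.24, 116.613], 'force': [-2.205, 1.305, 11.747], 'wrist_torque': [0.132, 0.386, -0.149], 'gripper_width': 0.592, 'finger_force': 51.877}
yaw 56.52 force in tool [ -0.1  -2.6 -11.7] z [ 0.0018  0.0015 -1.    ] [3.540e-01 3.920e-01 1.868e+00 1.000e-03 8.790e-01 9.370e-01]
```

servo_tool:
  targets:
    - {"fingers": 1, "tx": 0, "ty": 0, "tz": 0.005, "rx": 0, "ry": 0, "rz": -0.15}
    - {"fingers": 1, "tx": 0, "ty": 0, "tz": 0.005, "rx": 0, "ry": 0, "rz": -0.15}
    - {"fingers": 1, "tx": 0, "ty": 0, "tz": 0, "rx": 0, "ry": 0, "rz": -0.15}

```text
time_s: 6.85
tcp_pos: [526.5, 196.3, 116.2]
eef_rot: [-2.726, -1.561, -0.004]
force: [-4.2, 0.9, 12.7]
gripper_width: 0.595
finger_force: 52.0
```

```bash
python3 st.py
```

```text
{'time_s': 6.85, 'tcp_pos': [526.526, 196.261, 116.16], 'force': [-4.196, 0.89, 12.69], 'wrist_torque': [0.102, 0.468, -0.205], 'gripper_width': 0.595, 'finger_force': 51.998}
yaw 59.59 force in tool [ -1.3  -4.1 -12.7] z [ 0.0017  0.0015 -1.    ] [3.540e-01 3.930e-01 1.869e+00 1.000e-03 8.780e-01 8.840e-01]
```

servo_tool:
  targets:
    - {"fingers": 1, "tx": 0, "ty": -0.005, "tz": 0, "rx": 0, "ry": 0, "rz": -0.15}
    - {"fingers": 1, "tx": 0, "ty": -0.005, "tz": 0, "rx": 0, "ry": 0, "rz": -0.15}

```text
time_s: 7.05
tcp_pos: [526.4, 196.4, 116.2]
eef_rot: [2.698, 1.61, 0.004]
force: [-1.8, -0.5, 13.4]
gripper_width: 0.597
finger_force: 52.0
```

```bash
python3 st.py
```

```text
{'time_s': 7.05, 'tcp_pos': [526.408, 196.381, 116.223], 'force': [-1.753, -0.484, 13.441], 'wrist_torque': [-0.099, 0.164, -0.167], 'gripper_width': 0.597, 'finger_force': 51.97}
yaw 61.66 force in tool [ -1.2  -1.3 -13.4] z [ 0.0024  0.0013 -1.    ] [3.540e-01 3.920e-01 1.869e+00 1.000e-03 8.770e-01 8.480e-01]
```

servo_tool:
  targets:
    - {"fingers": 1, "tx": 0, "ty": 0, "tz": 0, "rx": 0, "ry": 0, "rz": -0.15}
    - {"fingers": 1, "tx": 0, "ty": 0, "tz": 0, "rx": 0, "ry": 0, "rz": -0.15}

```text
time_s: 7.25
tcp_pos: [526.4, 196.4, 116.2]
eef_rot: [-2.668, -1.658, -0.004]
force: [-2.3, 1.0, 13.7]
gripper_width: 0.598
finger_force: 52.0
```

```bash
python3 st.py
```

```text
{'time_s': 7.25, 'tcp_pos': [526.353, 196.392, 116.222], 'force': [-2.286, 1.004, 13.654], 'wrist_torque': [0.035, 0.321, -0.145], 'gripper_width': 0.598, 'finger_force': 51.983}
yaw 63.72 force in tool [ -0.1  -2.5 -13.7] z [ 0.0022  0.0014 -1.    ] [3.540e-01 3.920e-01 1.869e+00 1.000e-03 8.770e-01 8.120e-01]
```

servo_tool:
  targets:
    - {"fingers": 1, "tx": 0, "ty": 0, "tz": 0, "rx": 0, "ry": 0, "rz": -0.15}
    - {"fingers": 1, "tx": 0, "ty": 0, "tz": 0, "rx": 0, "ry": 0, "rz": -0.15}

```text
time_s: 7.45
tcp_pos: [526.1, 196.4, 116.2]
eef_rot: [-2.638, -1.706, -0.003]
force: [-3.6, -0.1, 14.0]
gripper_width: 0.594
finger_force: 52.0
```

```bash
python3 st.py
```

```text
{'time_s': 7.45, 'tcp_pos': [526.131, 196.371, 116.176], 'force': [-3.571, -0.081, 14.008], 'wrist_torque': [-0.002, 0.42, -0.283], 'gripper_width': 0.594, 'finger_force': 52.019}
yaw 65.77 force in tool [ -1.5  -3.2 -14. ] z [ 0.0018  0.0013 -1.    ] [3.540e-01 3.920e-01 1.869e+00 1.000e-03 8.780e-01 7.770e-01]
```

servo_tool:
  targets:
    - {"fingers": 1, "tx": 0, "ty": 0, "tz": 0, "rx": 0, "ry": 0, "rz": -0.1}

```text
time_s: 7.55
tcp_pos: [526.0, 196.3, 116.1]
eef_rot: [-2.628, -1.721, -0.003]
force: [-4.0, -0.7, 13.1]
gripper_width: 0.595
finger_force: 52.1
```

```bash
python3 st.py
```

```text
{'time_s': 7.55, 'tcp_pos': [525.975, 196.308, 116.148], 'force': [-3.976, -0.714, 13.053], 'wrist_torque': [-0.01, 0.472, -0.218], 'gripper_width': 0.595, 'finger_force': 52.054}
yaw 66.46 force in tool [ -2.2  -3.3 -13.1] z [ 0.0015  0.0012 -1.    ] [3.54e-01 3.92e-01 1.87e+00 1.00e-03 8.78e-01 7.65e-01]
```

servo_tool:
  targets:
    - {"fingers": 1, "tx": 0, "ty": -0.005, "tz": 0, "rx": 0, "ry": 0, "rz": -0.1}
    - {"fingers": 1, "tx": -0.004, "ty": -0.005, "tz": 0, "rx": 0, "ry": 0, "rz": -0.1}

```text
time_s: 7.75
tcp_pos: [525.7, 196.2, 116.2]
eef_rot: [2.607, 1.752, 0.004]
force: [-1.2, -0.7, 13.4]
gripper_width: 0.6
finger_force: 52.0
```

```bash
echo 'print("eff",s["joint_efforts"].round(3)[3:])'>>st.py; python3 st.py
```

```text
{'time_s': 7.75, 'tcp_pos': [525.715, 196.213, 116.211], 'force': [-1.215, -0.724, 13.406], 'wrist_torque': [-0.272, 0.278, -0.422], 'gripper_width': 0.6, 'finger_force': 51.983}
yaw 67.82 force in tool [ -1.1  -0.8 -13.4] z [ 0.002   0.0011 -1.    ] [0.354 0.392 1.87  0.    0.877 0.741]
eff [-0.184 -0.626 -0.191]
```

servo_tool:
  targets:
    - {"fingers": 1, "tx": 0, "ty": 0, "tz": 0, "rx": 0, "ry": 0, "rz": -0.07}

```text
time_s: 7.85
tcp_pos: [525.7, 196.2, 116.2]
eef_rot: [2.6, 1.763, 0.003]
force: [-2.7, -0.7, 14.0]
gripper_width: 0.595
finger_force: 52.0
```

```bash
python3 st.py
```

```text
{'time_s': 7.85, 'tcp_pos': [525.655, 196.188, 116.179], 'force': [-2.727, -0.734, 14.011], 'wrist_torque': [-0.17, 0.388, -0.522], 'gripper_width': 0.595, 'finger_force': 52.006}
yaw 68.28 force in tool [ -1.7  -2.2 -14. ] z [ 0.0019  0.0011 -1.    ] [3.540e-01 3.920e-01 1.871e+00 1.000e-03 8.770e-01 7.330e-01]
eff [-0.28  -0.875 -0.424]
```

The torque climbs from 0.2 to 0.5 N m, so this is the stop. I'll back off a touch, then let up.

servo_tool:
  targets:
    - {"fingers": 1, "tx": 0, "ty": 0, "tz": 0, "rx": 0, "ry": 0, "rz": 0.1}
    - {"fingers": 1, "tx": 0, "ty": 0, "tz": 0, "rx": 0, "ry": 0, "rz": 0.1}
    - {"fingers": 1, "tx": 0, "ty": 0, "tz": -0.02, "rx": 0, "ry": 0, "rz": 0}
    - {"fingers": 1, "tx": 0, "ty": 0, "tz": -0.02, "rx": 0, "ry": 0, "rz": 0}
    - {"fingers": 1, "tx": 0, "ty": 0, "tz": -0.02, "rx": 0, "ry": 0, "rz": 0}
    - {"fingers": 1, "tx": 0, "ty": 0, "tz": -0.02, "rx": 0, "ry": 0, "rz": 0}
    - {"fingers": 1, "tx": 0, "ty": 0, "tz": 0, "rx": 0, "ry": 0, "rz": 0}

```text
time_s: 8.55
tcp_pos: [525.6, 196.1, 119.5]
eef_rot: [2.621, 1.732, 0.003]
force: [1.1, -0.0, 8.1]
gripper_width: 0.593
finger_force: 51.4
```

```bash
python3 st.py
```

```text
{'time_s': 8.55, 'tcp_pos': [525.62, 196.082, 119.492], 'force': [1.133, -0.0, 8.113], 'wrist_torque': [-0.021, -0.097, -0.033], 'gripper_width': 0.593, 'finger_force': 51.407}
yaw 66.92 force in tool [ 0.5  1.1 -8.1] z [ 1.7e-03  8.0e-04 -1.0e+00] [0.354 0.387 1.868 0.    0.884 0.757]
eff [-0.013  0.213 -0.081]
```

servo_tool:
  targets:
    - {"fingers": 1, "tx": 0, "ty": 0, "tz": -0.02, "rx": 0, "ry": 0, "rz": 0}
    - {"fingers": 1, "tx": 0, "ty": 0, "tz": -0.02, "rx": 0, "ry": 0, "rz": 0}
    - {"fingers": 1, "tx": 0, "ty": 0, "tz": -0.02, "rx": 0, "ry": 0, "rz": 0}
    - {"fingers": 1, "tx": 0, "ty": 0, "tz": 0, "rx": 0, "ry": 0, "rz": 0}

```text
time_s: 8.95
tcp_pos: [525.2, 195.8, 121.9]
eef_rot: [2.621, 1.732, 0.001]
force: [2.0, 0.4, 1.0]
gripper_width: 0.597
finger_force: 51.9
```

```bash
python3 st.py
```

```text
{'time_s': 8.95, 'tcp_pos': [525.226, 195.821, 121.877], 'force': [2.029, 0.405, 1.029], 'wrist_torque': [0.071, -0.567, -0.019], 'gripper_width': 0.597, 'finger_force': 51.866}
yaw 66.93 force in tool [ 1.2  1.7 -1. ] z [ 7.e-04  2.e-04 -1.e+00] [ 0.354  0.384  1.867 -0.     0.89   0.757]
eff [ 0.185  1.073 -0.064]
```

servo_tool:
  targets:
    - {"fingers": 1, "tx": 0, "ty": 0, "tz": -0.03, "rx": 0, "ry": 0, "rz": 0}
    - {"fingers": 1, "tx": 0, "ty": 0, "tz": -0.03, "rx": 0, "ry": 0, "rz": 0}
    - {"fingers": 1, "tx": 0, "ty": 0, "tz": 0, "rx": 0, "ry": 0, "rz": 0}

```text
time_s: 9.25
tcp_pos: [524.7, 195.6, 124.8]
eef_rot: [-2.621, -1.732, 0.001]
force: [3.1, -0.6, -0.6]
gripper_width: 0.595
finger_force: 52.8
```

```bash
python3 st.py
```

```text
{'time_s': 9.25, 'tcp_pos': [524.682, 195.606, 124.759], 'force': [3.075, -0.636, -0.567], 'wrist_torque': [-0.075, -0.431, -0.066], 'gripper_width': 0.595, 'finger_force': 52.833}
yaw 66.93 force in tool [0.6 3.1 0.6] z [-4.e-04 -2.e-04 -1.e+00] [ 0.354  0.379  1.865 -0.     0.897  0.757]
eff [ 0.282  0.904 -0.072]
```

servo_tool:
  targets:
    - {"fingers": 1, "tx": 0, "ty": 0, "tz": -0.1, "rx": 0, "ry": 0, "rz": 0}
    - {"fingers": 1, "tx": 0, "ty": 0, "tz": -0.1, "rx": 0, "ry": 0, "rz": 0}
    - {"fingers": 1, "tx": 0, "ty": 0, "tz": -0.1, "rx": 0, "ry": 0, "rz": 0}
    - {"fingers": 1, "tx": 0, "ty": 0, "tz": -0.2, "rx": 0, "ry": 0, "rz": 0}
    - {"fingers": 1, "tx": 0, "ty": 0, "tz": -0.3, "rx": 0, "ry": 0, "rz": 0}
    - {"fingers": 1, "tx": 0, "ty": 0, "tz": -0.4, "rx": 0, "ry": 0, "rz": 0}
    - {"fingers": 1, "tx": 0, "ty": 0, "tz": -0.2, "rx": 0, "ry": 0, "rz": 0}
    - {"fingers": 1, "tx": 0, "ty": 0, "tz": 0, "rx": 0, "ry": 0, "rz": 0}

```text
time_s: 10.05
tcp_pos: [525.6, 196.1, 196.6]
eef_rot: [2.62, 1.732, 0.004]
force: [0.0, 0.2, -0.4]
gripper_width: 0.596
finger_force: 53.0
```

```bash
python3 st.py
python3 - <<'E'
from h import *
s=ctrl.observe();Rm=R.from_rotvec(s["eef_rot"]).as_matrix();print(Rm.T@(np.array([522,-152,195])-s["tcp_pos"]))
E
```

```text
{'time_s': 10.05, 'tcp_pos': [525.643, 196.087, 196.614], 'force': [0.043, 0.218, -0.412], 'wrist_torque': [-0.012, 0.006, -0.029], 'gripper_width': 0.596, 'finger_force': 52.969}
yaw 66.94 force in tool [ 0.2 -0.   0.4] z [ 0.0027  0.001  -1.    ] [0.354 0.29  1.808 0.    1.041 0.757]
eff [ 0.001  0.389 -0.   ]
[-321.69941996  132.99850125    1.24095864]
```

Before travelling, I'll check that no tray was hidden behind the arm on the right.

Run:
```python
from h import *
im=ctrl.get_image("top");cv2.imwrite("pics/top1.png",im["pixels"])
```

```text
(no output)
```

View pics/top1.png

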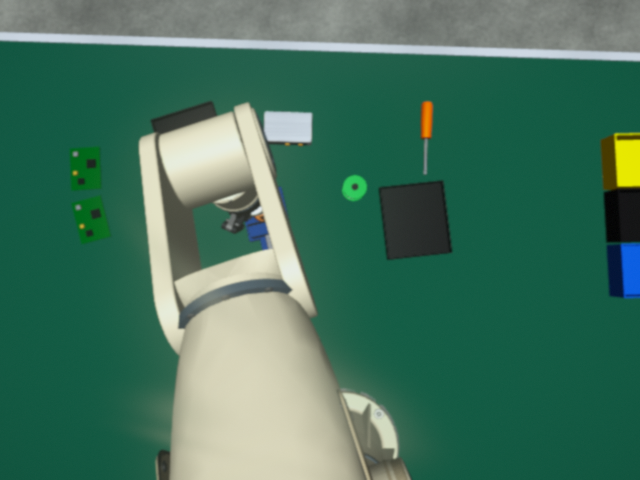

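The right side is now clear, and the tray at (415,220) is the farthest right. The spool at (354,188), driver at (427,135) and case at (288,127) haven't moved. Moving over the tray.

servo_tool:
  targets:
    - {"fingers": 1, "tx": -0.4, "ty": 0.17, "tz": 0, "rx": 0, "ry": 0, "rz": 0}
    - {"fingers": 1, "tx": -0.6, "ty": 0.25, "tz": 0, "rx": 0, "ry": 0, "rz": 0}
    - {"fingers": 1, "tx": -0.6, "ty": 0.25, "tz": 0, "rx": 0, "ry": 0, "rz": 0}
    - {"fingers": 1, "tx": -0.6, "ty": 0.25, "tz": 0, "rx": 0, "ry": 0, "rz": 0}
    - {"fingers": 1, "tx": -0.6, "ty": 0.25, "tz": 0, "rx": 0, "ry": 0, "rz": 0}
    - {"fingers": 1, "tx": -0.6, "ty": 0.25, "tz": 0, "rx": 0, "ry": 0, "rz": 0}
    - {"fingers": 1, "tx": -0.6, "ty": 0.25, "tz": 0, "rx": 0, "ry": 0, "rz": 0}
    - {"fingers": 1, "tx": -0.6, "ty": 0.25, "tz": 0, "rx": 0, "ry": 0, "rz": 0}

```text
time_s: 10.9
tcp_pos: [522.2, -54.7, 193.8]
eef_rot: [-2.62, -1.732, 0.002]
force: [1.0, 0.0, 0.1]
gripper_width: 0.595
finger_force: 52.9
```

servo_tool:
  targets:
    - {"fingers": 1, "tx": -0.6, "ty": 0.25, "tz": 0, "rx": 0, "ry": 0, "rz": 0}
    - {"fingers": 1, "tx": -0.6, "ty": 0.25, "tz": 0, "rx": 0, "ry": 0, "rz": 0}
    - {"fingers": 1, "tx": -0.6, "ty": 0.25, "tz": 0, "rx": 0, "ry": 0, "rz": 0}
    - {"fingers": 1, "tx": -0.03, "ty": 0, "tz": 0.4, "rx": 0, "ry": 0, "rz": 0}
    - {"fingers": 1, "tx": 0, "ty": 0, "tz": 0.6, "rx": 0, "ry": 0, "rz": 0}
    - {"fingers": 1, "tx": 0, "ty": 0, "tz": 0.6, "rx": 0, "ry": 0, "rz": 0}
    - {"fingers": 1, "tx": 0, "ty": 0, "tz": 0.6, "rx": 0, "ry": 0, "rz": 0}
    - {"fingers": 1, "tx": 0, "ty": 0, "tz": 0.6, "rx": 0, "ry": 0, "rz": 0}

```text
time_s: 11.7
tcp_pos: [520.8, -152.2, 52.8]
eef_rot: [-2.62, -1.732, 0.001]
force: [-0.4, 0.3, -0.8]
gripper_width: 0.595
finger_force: 53.0
```

servo_tool:
  targets:
    - {"fingers": 1, "tx": 0, "ty": 0, "tz": 0.4, "rx": 0, "ry": 0, "rz": 0}
    - {"fingers": 1, "tx": 0, "ty": 0, "tz": 0.2, "rx": 0, "ry": 0, "rz": 0}
    - {"fingers": 1, "tx": 0, "ty": 0, "tz": 0, "rx": 0, "ry": 0, "rz": 0}

```text
time_s: 12.0
tcp_pos: [520.3, -152.0, 23.1]
eef_rot: [-2.619, -1.731, 0.003]
force: [0.9, 0.9, -0.5]
gripper_width: 0.597
finger_force: 53.0
```

```bash
python3 st.py
python3 - <<'E'
from h import *
im=ctrl.get_image("side");cv2.imwrite("pics/s2.png",cv2.resize(im["pixels"][140:300,270:470],None,fx=3,fy=3))
E
```

```text
{'time_s': 12.0, 'tcp_pos': [520.326, -151.952, 23.134], 'force': [0.881, 0.934, -0.533], 'wrist_torque': [-0.001, -0.05, 0.042], 'gripper_width': 0.597, 'finger_force': 52.974}
yaw 66.93 force in tool [1.2 0.4 0.5] z [-0.0033  0.001  -1.    ] [-0.287  0.515  1.951  0.     0.678  0.116]
eff [-0.    -0.357 -0.   ]
```

View pics/s2.png

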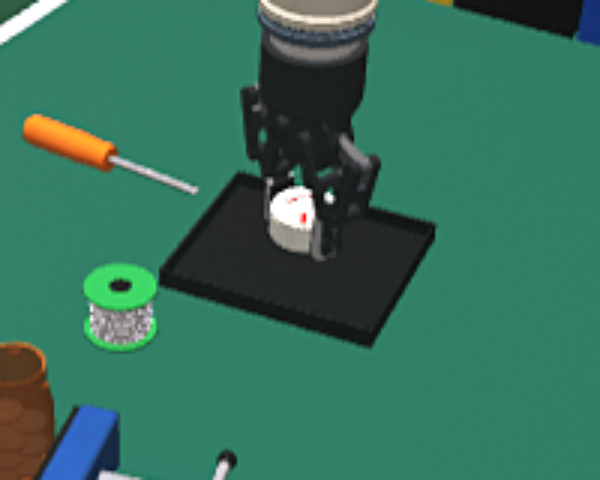

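The pot is open, and the cap is gripped level above the middle of the tray at crop (298,220), with the fingertips just below its edge. Lowering gently.

servo_tool:
  targets:
    - {"fingers": 1, "tx": 0, "ty": 0, "tz": 0.1, "rx": 0, "ry": 0, "rz": 0}
    - {"fingers": 1, "tx": 0, "ty": 0, "tz": 0.1, "rx": 0, "ry": 0, "rz": 0}
    - {"fingers": 1, "tx": 0, "ty": 0, "tz": 0.08, "rx": 0, "ry": 0, "rz": 0}
    - {"fingers": 1, "tx": 0, "ty": 0, "tz": 0.04, "rx": 0, "ry": 0, "rz": 0}
    - {"fingers": 1, "tx": 0, "ty": 0, "tz": 0, "rx": 0, "ry": 0, "rz": 0}

```text
time_s: 12.55
tcp_pos: [521.6, -152.3, 8.6]
eef_rot: [-2.621, -1.732, 0.0]
force: [0.1, 0.1, -0.7]
gripper_width: 0.6
finger_force: 53.0
```

servo_tool:
  targets:
    - {"fingers": 1, "tx": 0, "ty": 0, "tz": 0.03, "rx": 0, "ry": 0, "rz": 0}
    - {"fingers": 1, "tx": 0, "ty": 0, "tz": 0.03, "rx": 0, "ry": 0, "rz": 0}
    - {"fingers": 1, "tx": 0, "ty": 0, "tz": 0, "rx": 0, "ry": 0, "rz": 0}

```text
time_s: 12.85
tcp_pos: [521.6, -152.4, 5.7]
eef_rot: [-2.621, -1.732, 0.0]
force: [-0.5, -0.4, -0.7]
gripper_width: 0.597
finger_force: 53.0
```

servo_tool:
  targets:
    - {"fingers": 1, "tx": 0, "ty": 0, "tz": 0.025, "rx": 0, "ry": 0, "rz": 0}
    - {"fingers": 1, "tx": 0, "ty": 0, "tz": 0.025, "rx": 0, "ry": 0, "rz": 0}
    - {"fingers": 1, "tx": 0, "ty": 0, "tz": 0, "rx": 0, "ry": 0, "rz": 0}

```text
time_s: 13.15
tcp_pos: [521.6, -152.3, 3.1]
eef_rot: [-2.621, -1.732, 0.0]
force: [-0.2, 0.2, -1.2]
gripper_width: 0.596
finger_force: 53.0
```

servo_tool:
  targets:
    - {"fingers": 1, "tx": 0, "ty": 0, "tz": 0.02, "rx": 0, "ry": 0, "rz": 0}
    - {"fingers": 1, "tx": 0, "ty": 0, "tz": 0.02, "rx": 0, "ry": 0, "rz": 0}
    - {"fingers": 1, "tx": 0, "ty": 0, "tz": 0, "rx": 0, "ry": 0, "rz": 0}

```text
time_s: 13.45
tcp_pos: [521.6, -152.3, 1.2]
eef_rot: [-2.621, -1.732, 0.0]
force: [-1.2, -0.8, -0.2]
gripper_width: 0.598
finger_force: 53.0
```

servo_tool:
  targets:
    - {"fingers": 1, "tx": 0, "ty": 0, "tz": 0.02, "rx": 0, "ry": 0, "rz": 0}
    - {"fingers": 1, "tx": 0, "ty": 0, "tz": 0.02, "rx": 0, "ry": 0, "rz": 0}
    - {"fingers": 1, "tx": 0, "ty": 0, "tz": 0, "rx": 0, "ry": 0, "rz": 0}

```text
time_s: 13.75
tcp_pos: [521.8, -152.4, -0.1]
eef_rot: [2.621, 1.732, 0.0]
force: [-1.9, 0.6, 10.7]
gripper_width: 0.594
finger_force: 58.5
```

Contact felt. I'll ease up slightly and let go.

servo_tool:
  targets:
    - {"fingers": 1, "tx": 0, "ty": 0, "tz": -0.01, "rx": 0, "ry": 0, "rz": 0}
    - {"fingers": -1, "tx": 0, "ty": 0, "tz": 0, "rx": 0, "ry": 0, "rz": 0}
    - {"fingers": -1, "tx": 0, "ty": 0, "tz": 0, "rx": 0, "ry": 0, "rz": 0}
    - {"fingers": -1, "tx": 0, "ty": 0, "tz": 0, "rx": 0, "ry": 0, "rz": 0}
    - {"fingers": -1, "tx": 0, "ty": 0, "tz": 0, "rx": 0, "ry": 0, "rz": 0}
    - {"fingers": -1, "tx": 0, "ty": 0, "tz": 0, "rx": 0, "ry": 0, "rz": 0}
    - {"fingers": -1, "tx": 0, "ty": 0, "tz": 0, "rx": 0, "ry": 0, "rz": 0}

```text
time_s: 14.45
tcp_pos: [521.7, -152.3, -0.3]
eef_rot: [-2.621, -1.732, 0.0]
force: [-1.0, 0.1, -0.8]
gripper_width: 0.999
finger_force: 0.0
```

servo_tool:
  targets:
    - {"fingers": -1, "tx": 0, "ty": 0, "tz": -0.2, "rx": 0, "ry": 0, "rz": 0}
    - {"fingers": -1, "tx": 0, "ty": 0, "tz": -0.5, "rx": 0, "ry": 0, "rz": 0}
    - {"fingers": -1, "tx": 0, "ty": 0, "tz": -0.8, "rx": 0, "ry": 0, "rz": 0}
    - {"fingers": -1, "tx": 0, "ty": 0, "tz": -0.8, "rx": 0, "ry": 0, "rz": 0}
    - {"fingers": -1, "tx": 0, "ty": 0, "tz": -0.4, "rx": 0, "ry": 0, "rz": 0}
    - {"fingers": -1, "tx": 0, "ty": 0, "tz": 0, "rx": 0, "ry": 0, "rz": 0}

```text
time_s: 15.05
tcp_pos: [523.8, -153.0, 138.8]
eef_rot: [2.617, 1.73, 0.007]
force: [0.4, -0.0, -0.5]
gripper_width: 0.999
finger_force: 0.0
```

Run:
```python
from h import *
im=ctrl.get_image("side");cv2.imwrite("pics/s3.png",cv2.resize(im["pixels"][140:340,180:480],None,fx=2.5,fy=2.5))
```

```text
(no output)
```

View pics/s3.png

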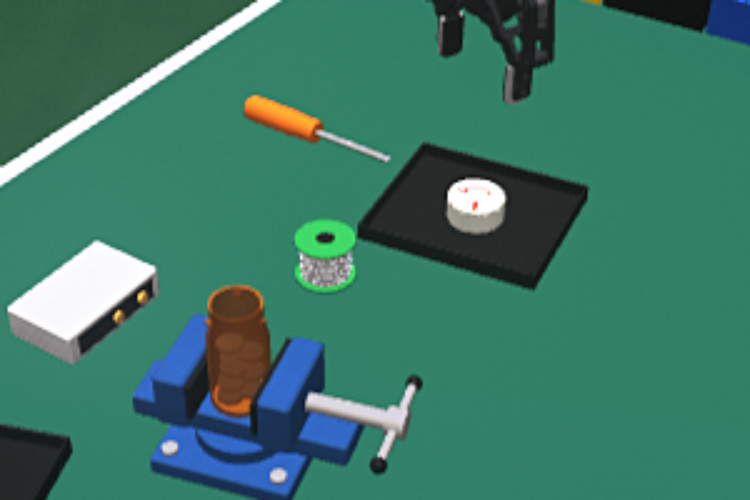

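The cap lies top up in the middle of the tray at crop (476,205). The gripper is clear, and the spool, driver and case are in place. Handing in.

```bash
python3 -c "
from cell import ctrl
print(ctrl.sign_off())"
```

```text
the job is handed in; nothing more can be done
None
```

I opened the pot, set the cap top up in the middle of the right-most tray, and handed the job in after about 15 s; the sign-off returned no verdict.

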